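# Wedge a counter price plate tight in its stand

## Task

The white price plate stands loose in the steel counter stand. Take the wooden wedge out of its rest, start it thin end down in the pocket in front of the plate with its upright flat face towards the plate, and let go of it while it is still loose; then tap or press its top straight down with the closed fingers until it locks the plate tight and upright - a firm push of about 16 N, never beyond 20 N, or the plate cracks. Leave the other things on the counter where they are.

Things in the scene. Friction and masses are not known exactly. Their poses are not given: they have to be found in the camera images.
- foot: Steel stand fixed to the counter, 120 mm (x) by 140 mm (y), 60 mm high. Origin: on the counter, midway in y, in the plane of the plate's front (-x) face when the plate touches the rear pad. +z up, +x from the pocket through the plate to the rear pad. A channel along y, floor 6 mm above the counter, holds the plate with 2 mm of play in x and 2 mm at each end.
- pocket (a point): Mouth of the wedge pocket, 60 mm above the counter, 7 mm to -x of the foot's origin, foot axes. The pocket is 38 mm wide (y); in x it runs from the plate to a steel stop 11 to 16 mm in front of the foot's origin plane. The stop's face slopes 1:4 like the wedge, narrowing downward. A screw sets it differently each time, unmeasured: the wedge first grips with its tip 25 to 42 mm above the counter.
- pad_face (a point): Middle of the springy rubber pad (8 N per mm) behind the plate, 8 mm to +x of the foot's origin, 33 mm up. From first grip the wedge must go some 4 to 10 mm deeper to be tight; the push needed rises by about 1.5 to 3 N per mm. 16 N of downward push locks it well, under 13 N may be too loose, beyond 20 N the plate may crack. Once driven it holds by friction.
- plate: Blank white plastic price plate, 8 mm thick (x), 100 mm wide (y), 75 mm high, 70 g, standing upright and loose in the stand's channel; its top is 81 mm above the counter. Origin: centre of its underside; its front face is 4 mm to -x.
- wedge: Light wooden wedge, 100 mm long (z), 28 mm wide (y), about 60 g; 7 mm thick (x) at the tip, 32 mm at the top. Origin: on the tip's underside, at the flat face, midway in y. +z from tip to top; the flat face is the plane x = 0 and looks to +x; the other broad face slopes 1:4 towards -x. In use its axes are parallel to the foot's. It starts upright, tip down, in the rest; grip it across y near the top.
- wedge_top (a point): Point in the middle of the wedge's flat top end, 100 mm above its tip and 16 mm to -x of its flat face: the place to tap.
- rest: Dark wooden block fixed to the counter, 70 by 70 mm, 46 mm high, with a socket 41 mm deep in which the wedge stands. Origin: on the counter, 5 mm from the block's middle towards +x; the wedge is freed by lifting it about 45 mm straight up.
Not all that is in view belongs to the job. Several things have the shape of the wedge; the one meant has the colours described above.

How it is judged:
On the way:
1. the wedge stands in the pocket in front of the plate, let go and still loose (it squeezes the plate with less than 4 N) (z of wedge in the frame of foot between 0.006 and 0.048 m and x of wedge in the frame of foot between -0.01 and 0.009 m and angle between wedge's own z axis and vertical below 0.15 rad and contact force between the fingers and wedge below 0.2 N and contact force between wedge and plate below 4 N), for 0.2 s.
At the end, for the whole second after the job is handed in: The wedge stands tip down in the pocket, flat face to the plate (within 0.15 rad of upright, its tip 6 to 48 mm above the counter), and squeezes the plate with more than 5 N by itself; the plate is down in its channel (within 4 mm of the floor), within 0.08 rad of upright; both are at rest (z of wedge in the frame of foot between 0.006 and 0.048 m and x of wedge in the frame of foot between -0.01 and 0.009 m and angle between wedge's own z axis and vertical below 0.15 rad and contact force between wedge and plate above 5 N and angle between plate's own z axis and vertical below 0.08 rad and z of plate in the frame of foot below 0.01 m and linear speed of each of wedge, plate below 0.01 m/s); the robot touches nothing.
It fails at once if the wedge is overdriven: it squeezes the plate with more than 17 N, which would crack it (contact force between wedge and plate above 17 N).
It fails at once if a bystander is moved by more than 30 mm (distance of any of tasting_cup, sugar_jar, stir_spoon, syrup, lid_tray, mug, tape_roll, napkins from where it was at the start of the episode above 0.03 m).
It also fails if it takes over 48 s, if anything falls off the work surface, if the arm or the gripper's body presses on something with over 40 N, if the wrist force passes 120 N, or if a joint passes its speed limit or range.

## Robot

A 7-joint arm with a two-finger parallel gripper is mounted at the origin on the work surface. World frame = base frame: x ahead of the robot, y to its left, z up, the work surface at z = 0. Lengths are in m, angles in rad, forces in N, time in s.
With the tool pointing down it reaches from about 0.35 to 0.775 m from the base axis. Payload 3.1 kg.
Tool frame: the origin (TCP) lies midway between the tips of the shut fingers; the grasp point (between the pads) lies 19 mm behind it; z points along the fingers, y is the line along which they close (so a half turn about z gives the same grasp; the last joint's range is limited). The gripper opens to 85 mm and grips with 20 to 120 N. Pads are 22 mm wide; open, the fingers measure 114 mm over their backs; the gripper's body (76 mm by 85 mm) begins 54 mm behind the grasp point. The pads swing forward as they close: fully open they stand 13 mm farther back than shut.
Start: joints at [-1.381, 0.311, 0.014, 1.512, -0.004, 1.319, -0.027], TCP at [0.126, 0.535, 0.231] pointing down, gripper open.
Joint ranges: [-2.7, 2.7], [-0.3, 1.91], [-1.27, 1.3], [0.12, 2.57], [-1.44, 4.58], [0.2, 2.03], [-3.05, 3.05]. Speed limits (rad/s): [2.79, 2.79, 3.14, 3.14, 3.14, 3.14, 3.14].

## Interface

Orientations are given as a unit quaternion [w, x, y, z].
In Python, from plant import ctrl, viewer gives the robot as it stands.
- The arm moves only by the tool drive_tool, never from a script. Its arguments are lists of equal length, an entry for each row: "offset": the shift along the tool's x, y, z in mm, a list of three; "rotation": the turn, a rotation vector about the tool's x, y, z in degrees, a list of three; "claw": the opening, from 0 (shut) to 1 (fully open). A call has 1 to 10 rows; each row shifts and turns the commanded pose from where the row before left it, along the tool's axes as they then stand; what a row does not reach is not made up. A row lasts 1/8 s, in which the tool goes at most 62.5 mm and 10.7 degrees, less where a joint would pass 70% of its speed; a pose out of reach is approached as far as the arm can. A call is refused whole if a number of a shift passes 62.5 or a number of a turn 10.7, either way. A call with a gripper value outside its range is refused whole. The fingers move at their own pace and stop on an object; "squeeze" is the grip in N (left out, the last holds). Time passes only in rows, so rows that do not move let the fingers close. It gives the time, the measured TCP pose, the force, the opening and the grip force at its end, in the units of the state.
- ctrl.sense(): the state, without advancing time (a new reading comes with each control period).
- viewer.read_camera(name): name is "scene" or "top" or "wrist"; returns (picture, depth): 420x560x3 uint8, blue, green, red; 420x560 float32, m along the optical axis (not along the pixel's ray), 0 where there is no reading.
- viewer.get_calibration(name): a dict with "camera_matrix" (3x3 intrinsics, pixels), "xyz" and "rotation" of the camera in the world; the wrist camera has in their place "T_tool_cam" (4x4, takes a point from camera to tool coordinates, whose origin is the TCP and whose axes are the flange's). Camera axes: x right, y down, z forward; pixel columns grow to the right and rows downward; lengths in m; the calibration is good to about 2 mm. A picture is of the moment at which its call begins: read the wrist's pose just before it. get_calibration takes no time and is no camera call.
- ctrl.hand_in(): hands the job in; it is judged then, once.
The state is a dict: "clock": time; "qpos": joint angles; "joint_velocities": joint speeds; "tau": joint torques, N m; "position": TCP position; "ee_rot": TCP orientation; "contact_force": force on the tool from outside, world axes, zero at the start; "moment": the same for the moment, N m; "gripper_width": opening from 0.0 (shut) to 1.0 (fully open); "finger_force": force on a finger pad.
Only numpy, scipy, OpenCV 4.12 (cv2) and the standard library are available. Lean on these libraries where they do the work, as an engineer would, in place of code of your own. Each camera call takes 0.05 s, during which the arm holds its last target. There are 200 camera calls.

## Working session

There is one attempt and no reset: what is moved stays moved. The work goes in short steps, Python scripts to look and compute and a tool call to move; the robot and the scene stay as the last step left them, time stands still between calls to the robot, and variables do not carry over. Pictures are saved under pics/ and viewed, at most 10 in all, crops included, and the job is handed in when it is done.

Besides the shell and the picture viewer there is one more tool, called as a command line: name --argument value ..., lists and objects as JSON in quotes. drive_tool: Moves the arm, as the interface text tells. Its arguments: {"type":"object","properties":{"offset":{"type":"array"},"rotation":{"type":"array"},"claw":{"type":"array"},"squeeze":{"type":"number"}},"required":["offset","rotation","claw"]}

```bash
mkdir -p pics; ls; cat > h.py <<'E'
import numpy as np, cv2
from plant import ctrl, viewer
from scipy.spatial.transform import Rotation as R
def rot(q): return R.from_quat([q[1],q[2],q[3],q[0]]).as_matrix()
def cam(name):
    c=viewer.get_calibration(name); K=np.array(c["camera_matrix"])
    if "T_tool_cam" in c:
        s=ctrl.sense(); T=np.eye(4); T[:3,:3]=rot(s["ee_rot"]); T[:3,3]=s["position"]
        T=T@np.array(c["T_tool_cam"]); return K,T[:3,:3],T[:3,3]
    r=np.array(c["rotation"]); r=rot(r) if r.size==4 else r.reshape(3,3)
    return K,r,np.array(c["xyz"])
def pts(name,d,C):
    K,r,t=C; v,u=np.mgrid[:d.shape[0],:d.shape[1]]
    p=np.stack([(u-K[0,2])/K[0,0]*d,(v-K[1,2])/K[1,1]*d,d],-1)
    return p@r.T+t
def shot(name):
    C=cam(name); im,d=viewer.read_camera(name); return im,d,C
E
python3 - <<'E'
from h import *
print(ctrl.sense())
for n in("scene","top"):
    im,d,C=shot(n); cv2.imwrite(f"pics/{n}0.png",im); np.savez(f"{n}0",im=im,d=d,K=C[0],r=C[1],t=C[2]); print(n,C)
E
```

```text
pics
{'clock': 0.0, 'qpos': array([-1.38068813,  0.31170437,  0.01399387,  1.51308843, -0.00442505,
        1.3191879 , -0.02720634]), 'joint_velocities': array([-0.00109911,  0.00106727,  0.00033269,  0.00132148, -0.00044805,
       -0.00326915, -0.00137094]), 'tau': array([ 4.89128633e-04, -3.79909980e+01,  1.46285919e-01, -2.30592942e+01,
        1.21975149e-02,  1.32452729e-02,  2.66553798e-06]), 'position': array([0.12616693, 0.5345729 , 0.23022009]), 'ee_rot': array([-1.00164353e-04,  1.15613765e-01,  9.93293546e-01, -1.17427962e-03]), 'contact_force': array([-1.02953993,  0.21227685,  0.1890844 ]), 'moment': array([-0.01572524,  0.02458262, -0.02349394]), 'finger_force': 0.0, 'gripper_width': 1.000008908975635}
scene (array([[464.7062663 ,   0.        , 284.15596055],
       [  0.        , 464.7062663 , 212.18190885],
       [  0.        ,   0.        ,   1.        ]]), array([[ 0.64843203,  0.63943405, -0.41311016],
       [ 0.76127085, -0.54579988,  0.35009882],
       [-0.00161037, -0.54150401, -0.84069663]]), array([ 0.92690785, -0.2712023 ,  0.88529298]))
top (array([[397.63588784,   0.        , 272.91060945],
       [  0.        , 397.63588784, 209.55741417],
       [  0.        ,   0.        ,   1.        ]]), array([[-2.79162184e-02, -9.90654608e-01,  1.33507053e-01],
       [-9.99604412e-01,  2.81230399e-02, -3.36731161e-04],
       [-3.42103991e-03, -1.33463640e-01, -9.91047806e-01]]), array([0.42040624, 0.08458013, 0.9778924 ]))
```

View pics/scene0.png

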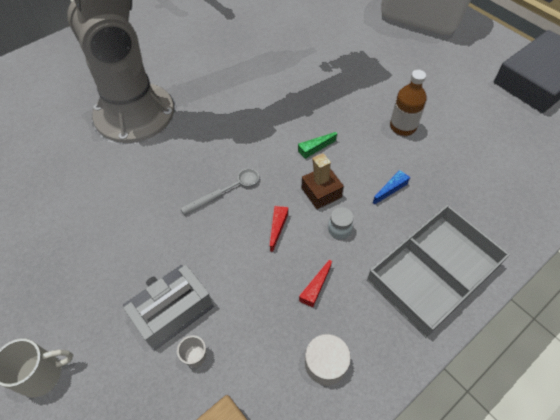

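View pics/top0.png

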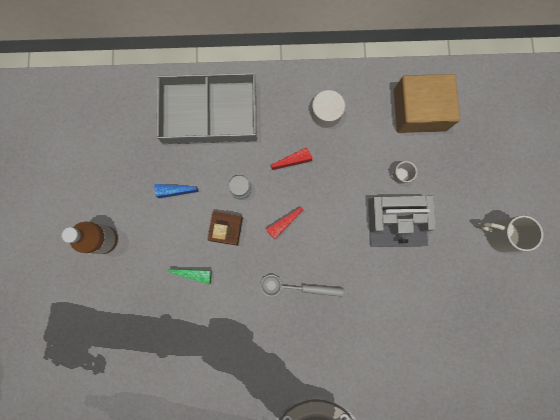

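The scene view shows the stand at about (168,305), with its screw on the robot side. The dark rest with the pale wedge is at about (322,180). In the top view the stand is at (402,220) and the rest at (225,228). I'll enlarge both and take depth points.

```bash
python3 - <<'E'
from h import *
z=np.load("top0.npz"); im,d=z["im"],z["d"]; P=pts("top",d,(z["K"],z["r"],z["t"]))
a=cv2.resize(im[180:260,350:450],None,fx=5,fy=5,interpolation=cv2.INTER_CUBIC)
b=cv2.resize(im[200:255,200:250],None,fx=6,fy=6,interpolation=cv2.INTER_CUBIC)
o=np.zeros((400,800,3),np.uint8);o[:400,:500]=a;o[:330,500:800]=b;cv2.imwrite("pics/crop0.png",o)
hsv=cv2.cvtColor(im,cv2.COLOR_BGR2HSV)
def box(m,n,zz):
    p=P[m]; r=cv2.minAreaRect((p[:,:2]*1000).astype(np.float32)); print(n,m.sum(),"z",np.median(p[:,2]),r)
V,U=np.mgrid[:420,:560]
st=(U>355)&(U<445)&(V>180)&(V<260); rs=(U>200)&(U<250)&(V>200)&(V<255)
box(st&(abs(P[...,2]-.081)<.006),"plate",0)
box(st&(abs(P[...,2]-.060)<.006),"foot60",0)
box(st&(P[...,2]>.012),"footall",0)
box(rs&(abs(P[...,2]-.105)<.012),"wtop",0)
box(rs&(abs(P[...,2]-.046)<.006),"rest",0)
print(np.percentile(P[rs][:,2],[50,80,90,99]))
for v in range(190,252,2): print(v,[f"{1000*P[v,u,2]:.0f}" for u in (372,380,390,398,404,412,420,430)], P[v,404,:2].round(3))
s=np.load("scene0.npz"); im,d=s["im"],s["d"]
c=cv2.resize(im[255:350,115:225],None,fx=5,fy=5,interpolation=cv2.INTER_CUBIC); 
e=cv2.resize(im[145:215,295:350],None,fx=4,fy=4,interpolation=cv2.INTER_CUBIC)
o=np.zeros((475,780,3),np.uint8);o[:,:550]=c;o[:280,550:770]=e;cv2.imwrite("pics/crop1.png",o)
E
```

```text
plate 159 z 0.07907991141181148 ((530.83837890625, -219.32485961914062), (98.27647399902344, 7.716833591461182), 88.4455795288086)
foot60 1572 z 0.05805470843370425 ((525.6441650390625, -220.98574829101562), (141.08792114257812, 85.5144271850586), 89.2767333984375)
footall 2300 z 0.057706893670603554 ((466.2274475097656, -119.31550598144531), (141.00469970703125, 395.78271484375), 31.41470718383789)
wtop 192 z 0.1029879426455525 ((493.73480224609375, 204.31932067871094), (28.1179141998291, 31.379236221313477), 79.32930755615234)
rest 661 z 0.04435930871871396 ((507.29766845703125, 201.45742797851562), (70.7085952758789, 70.0916519165039), 78.78760528564453)
[-8.07491765e-05  4.45737206e-02  4.71932455e-02  1.05361433e-01]
190 ['3', '-1', '-3', '-2', '-2', '-2', '-4', '-1'] [ 0.592 -0.245]
192 ['-3', '-2', '0', '-2', '-2', '-1', '3', '-3'] [ 0.587 -0.244]
194 ['-3', '-3', '-3', '-2', '-4', '-3', '-1', '-3'] [ 0.583 -0.245]
196 ['-3', '-3', '-1', '59', '60', '58', '58', '58'] [ 0.567 -0.223]
198 ['51', '58', '60', '57', '59', '57', '60', '57'] [ 0.563 -0.223]
200 ['46', '58', '58', '55
[... 1015 characters left out ...]
 '58', '5', '61', '59', '56', '11', '39'] [ 0.488 -0.217]
232 ['7', '2', '5', '58', '59', '60', '5', '-1'] [ 0.483 -0.217]
234 ['6', '4', '4', '4', '6', '4', '5', '-0'] [ 0.482 -0.234]
236 ['4', '4', '978', '6', '6', '5', '3', '-1'] [ 0.477 -0.234]
238 ['6', '5', '6', '5', '3', '5', '6', '-3'] [ 0.472 -0.235]
240 ['4', '2', '7', '38', '45', '5', '5', '2'] [ 0.465 -0.22 ]
242 ['4', '2', '3', '34', '978', '2', '7', '-3'] [0.42  0.085]
244 ['8', '3', '4', '3', '5', '3', '3', '-6'] [ 0.458 -0.233]
246 ['3', '5', '8', '-0', '-1', '-4', '-1', '-0'] [ 0.453 -0.234]
248 ['-2', '-3', '-0', '-2', '-3', '3', '1', '-2'] [ 0.448 -0.235]
250 ['-1', '-3', '-3', '-2', '-3', '-1', '-1', '-4'] [ 0.443 -0.234]
```

View pics/crop0.png

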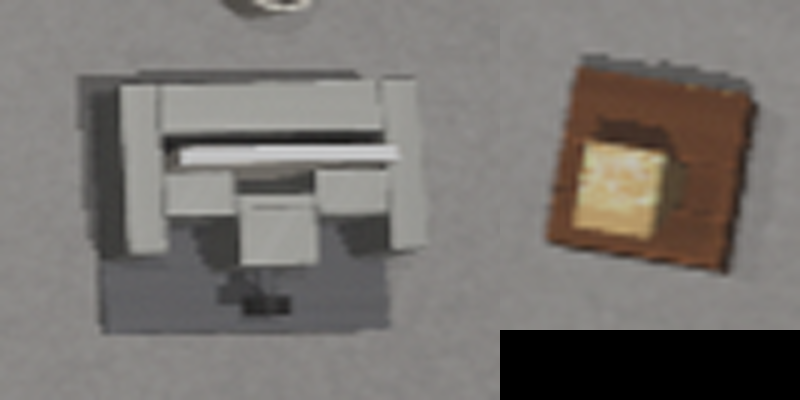

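View pics/crop1.png

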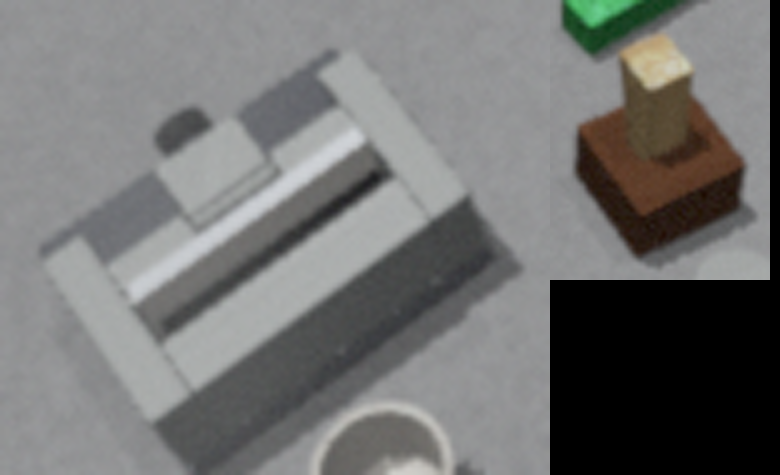

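The crops show the stand's screw and stop on the -x side of the white plate, so the foot is aligned with the world at about -0.7° yaw. The rest and wedge are yawed about -11°, with the wedge top at (0.494, 0.204). I'm moving above the wedge.

drive_tool --offset '[[-43.4, -23.7, 0], [-43.4, -23.7, 0], [-43.4, -23.7, 0], [-43.4, -23.7, 0], [-43.4, -23.7, 0], [-43.4, -23.7, 0], [-43.4, -23.7, 0], [-43.4, -23.7, 0], [-43.4, -23.7, 0], [-43.4, -23.7, 0]]' --rotation '[[0, 0, 0], [0, 0, 0], [0, 0, 0], [0, 0, 0], [0, 0, 0], [0, 0, 0], [0, 0, 0], [0, 0, 0], [0, 0, 0], [0, 0, -2.3]]' --claw '[1, 1, 1, 1, 1, 1, 1, 1, 1, 1]' --squeeze 40

```text
clock: 1.35
position: [0.495, 0.2039, 0.2309]
ee_rot: [-0.0, 0.095, 0.995, -0.0]
contact_force: [0.6, 0.6, -0.1]
gripper_width: 1.004
finger_force: 0.0
```

```bash
python3 - <<'E'
from h import *
s=ctrl.sense(); print(s["position"],s["ee_rot"]); print(viewer.get_calibration("wrist")["T_tool_cam"])
im,d,C=shot("wrist"); P=pts("wrist",d,C); cv2.imwrite("pics/w1.png",im); np.savez("w1",im=im,d=d,P=P)
def box(m,n):
    p=P[m&(d>0)]
    if len(p)<5: return print(n,"none")
    p=(p*1000).astype(np.float32); r=cv2.minAreaRect(p[:,:2]); print(n,len(p),"z",np.median(p[:,2]),r)
near=np.hypot(P[...,0]-.5,P[...,1]-.204)<.06
box(near&(abs(P[...,2]-.105)<.006),"wtop"); box(near&(abs(P[...,2]-.046)<.005),"rest")
E
```

```text
[0.49495024 0.20387016 0.23087564] [-3.77293890e-04  9.49063238e-02  9.95486132e-01 -9.49669191e-05]
[[-5.56493907e-04 -9.57801419e-01 -2.87430221e-01  7.20263785e-02]
 [ 9.99999845e-01 -5.39987958e-04 -1.36703054e-04  1.20887767e-03]
 [-2.42744792e-05 -2.87430253e-01  9.57801571e-01 -1.43468387e-01]
 [ 0.00000000e+00  0.00000000e+00  0.00000000e+00  1.00000000e+00]]Traceback (most recent call last):
  File "<stdin>", line 9, in <module>
  File "<stdin>", line 7, in box
cv2.error: OpenCV(4.12.0) /io/opencv/modules/imgproc/src/convhull.cpp:143: error: (-215:Assertion failed) total >= 0 && (depth == CV_32F || depth == CV_32S) in function 'convexHull'
```

View pics/w1.png

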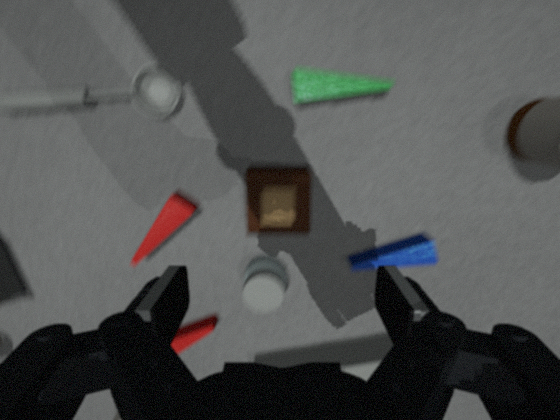

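The wrist view shows the rest at (278,200) with square edges and the wedge top at about (279,200). It sits on the finger mid-column of about 281, so the tool is aligned. I'll repeat the numbers with contiguous data.

```bash
python3 - <<'E'
from h import *
z=np.load("w1.npz"); P=z["P"];d=z["d"]
def box(m,n):
    p=np.ascontiguousarray(P[m][:,:2]*1000,dtype=np.float32); print(n,len(p),len(p) and (np.median(P[m][:,2]),cv2.minAreaRect(p)))
near=np.hypot(P[...,0]-.5,P[...,1]-.204)<.06
V,U=np.mgrid[:420,:560]; near&=(U>235)&(U<320)&(V>155)&(V<245)
print(P[170:236:6,279].round(3).tolist())
box(near&(abs(P[...,2]-.105)<.008),"wtop"); box(near&(abs(P[...,2]-.046)<.006),"rest")
E
```

```text
[[0.477, 0.206, 0.046], [0.483, 0.204, 0.045], [0.489, 0.203, 0.047], [0.483, 0.205, 0.105], [0.488, 0.204, 0.105], [0.493, 0.203, 0.106], [0.498, 0.202, 0.107], [0.504, 0.201, 0.107], [0.51, 0.2, 0.105], [0.536, 0.194, 0.045], [0.542, 0.193, 0.047]]
wtop 1145 (np.float64(0.10543040400805082), ((495.2084045410156, 203.64785766601562), (28.04570198059082, 32.11138916015625), 79.24375915527344))
rest 3039 (np.float64(0.04672210572239982), ((508.4555969238281, 200.53302001953125), (69.9353256225586, 69.77352142333984), 79.16978454589844))
```

drive_tool --offset '[[0, 0, 55], [0, 0, 55], [0, 0, 40], [0, 0, 15], [0, 0, 0], [0, 0, 0], [0, 0, 0], [0, 0, 0], [0, 0, 0]]' --rotation '[[0, 0, 0], [0, 0, 0], [0, 0, 0], [0, 0, 0], [0, 0, 0], [0, 0, 0], [0, 0, 0], [0, 0, 0], [0, 0, 0]]' --claw '[1, 1, 1, 1, 1, 0.2, 0.2, 0.2, 0.2]' --squeeze 40

```text
clock: 2.52
position: [0.4949, 0.205, 0.0672]
ee_rot: [0.001, 0.096, 0.995, 0.0]
contact_force: [-0.4, -1.3, 4.4]
gripper_width: 0.318
finger_force: 45.3
```

drive_tool --offset '[[0, 0, -5], [0, 0, -20], [0, 0, -30], [0, 0, -35], [0, 0, -30], [0, 0, -10], [0, 0, 0]]' --rotation '[[0, 0, 0], [0, 0, 0], [0, 0, 0], [0, 0, 0], [0, 0, 0], [0, 0, 0], [0, 0, 0]]' --claw '[0.2, 0.2, 0.2, 0.2, 0.2, 0.2, 0.2]'

```text
clock: 3.4
position: [0.4942, 0.2051, 0.1963]
ee_rot: [0.0, 0.096, 0.995, 0.0]
contact_force: [0.6, -0.1, -1.2]
gripper_width: 0.324
finger_force: 45.0
```

drive_tool --offset '[[-3, -15, 0], [-8, -40, 0], [-9, -50, 0], [-9, -50, 0], [-9, -50, 0], [-9, -50, 0], [-8, -40, 0], [-6, -24, 0], [0, 0, 0], [0, 0, 0]]' --rotation '[[0, 0, 0], [0, 0, 0], [0, 0, 0], [0, 0, 0], [0, 0, 0], [0, 0, 0], [0, 0, 0], [0, 0, -5], [0, 0, -5], [0, 0, 0]]' --claw '[0.2, 0.2, 0.2, 0.2, 0.2, 0.2, 0.2, 0.2, 0.2, 0.2]'

```text
clock: 4.65
position: [0.4919, -0.1209, 0.195]
ee_rot: [-0.001, 0.01, 1.0, 0.0]
contact_force: [0.1, 0.1, -0.7]
gripper_width: 0.324
finger_force: 44.9
```

```bash
python3 - <<'E'
from h import *
s=ctrl.sense(); print(s["position"],s["ee_rot"])
im,d,C=shot("wrist"); P=pts("wrist",d,C); cv2.imwrite("pics/w2.png",im); np.savez("w2",im=im,d=d,P=P)
def box(m,n):
    p=np.ascontiguousarray(P[m][:,:2]*1000,dtype=np.float32); print(n,len(p),len(p) and (np.median(P[m][:,2]),cv2.minAreaRect(p)))
near=(abs(P[...,0]-.52)<.09)&(abs(P[...,1]+.22)<.09)&(d>.15)
box(near&(abs(P[...,2]-.081)<.005),"plate"); box(near&(abs(P[...,2]-.060)<.005),"foot")
E
```

```text
[ 0.49190282 -0.12090688  0.19500576] [-1.47865479e-03  1.01227289e-02  9.99947667e-01  8.98594441e-05]
plate 1182 (np.float64(0.08143502236496994), ((531.9894409179688, -222.37583923339844), (100.38255310058594, 8.88198471069336), 89.36498260498047))
foot 8301 (np.float64(0.06063207110950419), ((526.1851196289062, -221.94686889648438), (140.71360778808594, 86.57490539550781), 89.8628921508789))
```

View pics/w2.png

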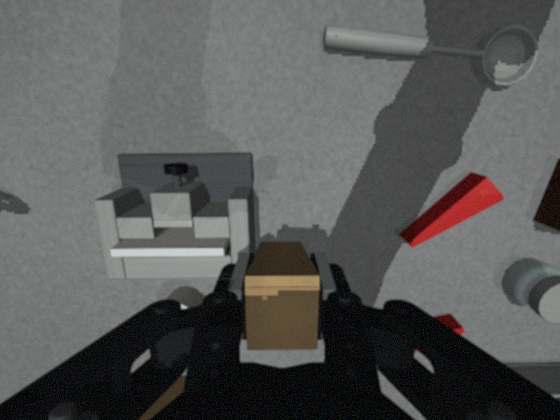

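The wrist view shows the stand at (180,215) and the plate as a white line at (168,253), with the stop block in front at (178,207). The wedge hangs upright at (282,290).

```bash
python3 - <<'E'
from h import *
z=np.load("w2.npz"); P=z["P"];d=z["d"];im=z["im"]
m=(abs(P[...,2]-.060)<.005)&(abs(P[...,1]+.222)<.014)&(P[...,0]<.53)&(d>.15)
print("stop x", np.percentile(P[m][:,0],[1,50,97,99,100]), m.sum())
m2=(abs(P[...,2]-.060)<.005)&(abs(abs(P[...,1]+.222)-.035)<.008)&(P[...,0]<.53)&(d>.15)
print("shoulder x",np.percentile(P[m2][:,0],[1,50,97,99,100]))
m3=(abs(P[...,2]-.060)<.005)&(P[...,0]>.536)&(abs(P[...,1]+.222)<.04)&(d>.15)
print("rear block",np.percentile(P[m3][:,0],[0,1,50,99]))
# wedge in view
V,U=np.mgrid[:420,:560]
w=(U>235)&(U<325)&(V>238)&(V<350)&(d<.3)&(d>0)
for v in range(240,352,8): print(v,(1000*P[v,282]).round(1), im[v,282])
hs=cv2.cvtColor(im,cv2.COLOR_BGR2HSV)
w&=(hs[...,1]>60)&(P[...,2]>.12)
for lo in (.13,.14,.15,.16,.17):
    q=P[w&(abs(P[...,2]-lo-.004)<.004)]
    if len(q)>5: print(lo,len(q),"y",np.percentile(q[:,1],[2,98]).round(4),"x",np.median(q[:,0]).round(4))
E
```

```text
stop x [0.48317263 0.50024503 0.52843619 0.52865444 0.52890746] 1212
shoulder x [0.50587746 0.51729039 0.5286831  0.52895811 0.52911956]
rear block [0.54495776 0.54554975 0.55681973 0.56877868]
240 [ 555.7 -120.9    0.6] [74 73 76]
248 [ 494.1 -119.8  167.2] [27 38 51]
256 [ 487.7 -119.7  192.2] [31 41 50]
264 [ 482.2 -119.6  212.4] [30 43 50]
272 [ 478.8 -119.6  226.5] [30 42 49]
280 [ 479.2 -119.6  232.1] [100 142 168]
288 [ 481.9 -119.6  233.3] [ 91 128 154]
296 [ 485.1 -119.7  233.6] [54 78 92]
304 [ 489.  -119.8  232.9] [53 80 92]
312 [ 492.1 -119.9  233.4] [56 78 93]
320 [ 495.4 -119.9  233.8] [55 81 91]
328 [ 499.2 -120.   233.5] [55 75 92]
336 [ 502.9 -120.1  233.5] [54 77 92]
344 [ 506.6 -120.2  233.6] [51 74 89]
0.14 62 y [-0.1336 -0.1086] x 0.5002
0.15 67 y [-0.1335 -0.1085] x 0.4976
0.16 89 y [-0.1335 -0.1084] x 0.4951
0.17 112 y [-0.1336 -0.108 ] x 0.4925
```

```bash
python3 - <<'E'
from h import *
z=np.load("w2.npz"); P=z["P"];d=z["d"]
m=(abs(P[...,1]+.222)<.012)&(d>.15)&(P[...,2]>.0)
ys=np.where(m.any(1))[0]
for v in range(195,262,1):
    r=m[v]
    if r.sum()>3: print(v,(1000*np.median(P[v][r],0)).round(1)[[0,2]], end=" ")
E
```

```text
195 [486.1  60.6] 196 [487.   60.8] 197 [487.9  60.7] 198 [488.8  60.8] 199 [489.7  60.8] 200 [490.7  60.7] 201 [491.6  60.8] 202 [492.6  60.8] 203 [493.5  60.7] 204 [494.5  60.8] 205 [495.4  60.7] 206 [496.4  60.7] 207 [497.3  60.7] 208 [498.3  60.5] 209 [499.3  60.4] 210 [500.1  61. ] 211 [501.1  60.7] 212 [502.   60.9] 213 [503.   60.8] 214 [504.   60.7] 215 [504.8  60.8] 216 [505.9  60.7] 217 [506.8  60.9] 218 [507.8  60.9] 219 [509.  60.] 220 [510.2  59.4] 221 [511.1  59.5] 222 [512.   59.7] 223 [512.9  59.9] 224 [513.8  60.4] 225 [514.7  60.4] 226 [515.6  60.6] 227 [528.4  27.2] 228 [528.3  30.9] 229 [528.3  33.6] 230 [528.4  36.5] 231 [528.3  39.6] 232 [528.2  42.6] 233 [528.3  45.3] 234 [528.3  48.1] 235 [528.3  50.8] 236 [528.3  53.4] 237 [528.5  55.8] 238 [528.3  58.6] 239 [528.3  61.3] 240 [528.3  63.8] 241 [528.3  66.2] 242 [528.3  68.5] 243 [528.4  70.8] 244 [528.3  73.3] 245 [528.3  75.8] 246 [528.4  78. ] 247 [528.3  80.4] 248 [528.8  81.3] 249 [529.5  82. ] 250 [530.5  81.7] 251 [531.4  82.1] 252 [532.4  81.7] 253 [533.3  82.1] 254 [534.4  81.6] 255 [535.3  81.6] 256 [546.1  60.3] 257 [547.   60.5] 258 [548.   60.6] 259 [549.  61.] 260 [550.1  60.7] 261 [551.3  60.4]
```

drive_tool --offset '[[-5, -30, 0], [-5, -30, 0], [-5, -25, 0], [-4, -16, 0], [0, 0, 0], [0, 0, 20], [0, 0, 25], [0, 0, 15], [0, 0, 8], [0, 0, 0]]' --rotation '[[0, 0, 0], [0, 0, 0], [0, 0, 0], [0, 0, -0.6], [0, 0, 0], [0, 0, 0], [0, 0, 0], [0, 0, 0], [0, 0, 0], [0, 0, 0]]' --claw '[0.2, 0.2, 0.2, 0.2, 0.2, 0.2, 0.2, 0.2, 0.2, 0.2]'

```text
clock: 5.95
position: [0.5106, -0.2207, 0.1281]
ee_rot: [-0.0, 0.003, 1.0, 0.0]
contact_force: [0.4, -0.4, -0.5]
gripper_width: 0.318
finger_force: 44.9
```

```bash
python3 - <<'E'
from h import *
s=ctrl.sense(); print(s["position"],s["ee_rot"],s["contact_force"])
im,d,C=shot("wrist"); P=pts("wrist",d,C); hs=cv2.cvtColor(im,cv2.COLOR_BGR2HSV)
for v in range(170,350,6): print(v,(1000*P[v,282]).round(1).tolist(),end=" ")
im,d,C=shot("scene"); cv2.imwrite("pics/s3.png",cv2.resize(im[200:350,90:260],None,fx=4,fy=4))
E
```

```text
[ 0.51060285 -0.22068041  0.12805384] [-3.14696070e-04  3.15949962e-03  9.99994943e-01  1.80886237e-04] [ 0.40757673 -0.40208989 -0.49717193]
170 [477.2, -219.2, 38.8] 176 [481.6, -219.3, 38.8] 182 [483.2, -219.3, 53.4] 188 [485.9, -219.3, 60.4] 194 [489.9, -219.4, 61.1] 200 [494.2, -219.4, 61.0] 206 [498.3, -219.4, 61.4] 212 [503.0, -219.4, 60.3] 218 [507.2, -219.5, 60.9] 224 [512.1, -219.5, 59.6] 230 [528.6, -219.6, 26.9] 236 [528.7, -219.6, 40.2] 242 [520.0, -219.6, 73.7] 248 [512.8, -219.6, 100.4] 254 [507.6, -219.6, 120.3] 260 [503.5, -219.6, 136.0] 266 [500.1, -219.6, 149.0] 272 [497.0, -219.6, 160.4] 278 [496.7, -219.6, 165.6] 284 [499.1, -219.6, 165.7] 290 [500.9, -219.6, 167.0] 296 [504.1, -219.6, 165.9] 302 [506.3, -219.6, 166.6] 308 [509.1, -219.6, 166.2] 314 [511.4, -219.7, 166.7] 320 [513.8, -219.7, 167.2] 326 [516.9, -219.7, 166.6] 332 [519.6, -219.7, 166.7] 338 [522.3, -219.7, 166.7] 344 [525.5, -219.7, 166.3]
```

View pics/s3.png

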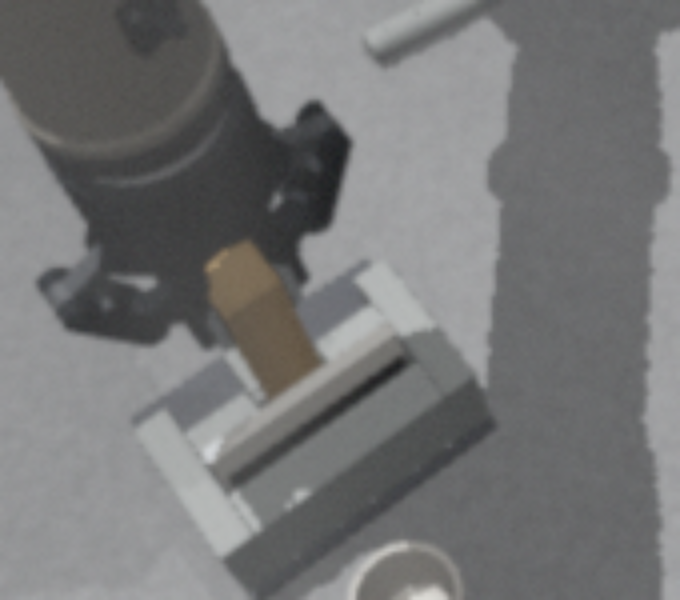

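The scene view shows the wedge just in front of the plate and above the pocket mouth, at about (285,385). Its flat face is almost touching the plate, so I'll back off 1.7 mm and then lower it.

drive_tool --offset '[[1.7, -1, 0], [0, 0, 0], [0, 0, 8], [0, 0, 8], [0, 0, 4], [0, 0, 0]]' --rotation '[[0, 0, 0], [0, 0, 0], [0, 0, 0], [0, 0, 0], [0, 0, 0], [0, 0, 0]]' --claw '[0.2, 0.2, 0.2, 0.2, 0.2, 0.2]'

```text
clock: 6.8
position: [0.5087, -0.2219, 0.1077]
ee_rot: [-0.0, 0.003, 1.0, 0.0]
contact_force: [-1.1, -0.1, -0.1]
gripper_width: 0.321
finger_force: 45.0
```

drive_tool --offset '[[0, 0, 2], [0, 0, 2], [0, 0, 0]]' --rotation '[[0, 0, 0], [0, 0, 0], [0, 0, 0]]' --claw '[0.2, 0.2, 0.2]'

```text
clock: 7.18
position: [0.5093, -0.2221, 0.1044]
ee_rot: [0.0, 0.003, 1.0, -0.0]
contact_force: [-0.0, -0.5, -0.4]
gripper_width: 0.323
finger_force: 45.0
```

drive_tool --offset '[[0, 0, 1.5], [0, 0, 0]]' --rotation '[[0, 0, 0], [0, 0, 0]]' --claw '[0.2, 0.2]'

```text
clock: 7.42
position: [0.5096, -0.2221, 0.103]
ee_rot: [0.001, 0.003, 1.0, -0.0]
contact_force: [1.3, 0.2, -0.3]
gripper_width: 0.324
finger_force: 45.0
```

drive_tool --offset '[[0, 0, 2], [0, 0, 0]]' --rotation '[[0, 0, 0], [0, 0, 0]]' --claw '[0.2, 0.2]'

```text
clock: 7.68
position: [0.5099, -0.2222, 0.1011]
ee_rot: [0.001, 0.003, 1.0, -0.0]
contact_force: [2.4, 0.1, 0.1]
gripper_width: 0.322
finger_force: 45.1
```

drive_tool --offset '[[0, 0, 2], [0, 0, 0]]' --rotation '[[0, 0, 0], [0, 0, 0]]' --claw '[0.2, 0.2]'

```text
clock: 7.92
position: [0.5103, -0.2223, 0.0993]
ee_rot: [0.001, 0.003, 1.0, -0.0]
contact_force: [4.3, -0.7, 1.4]
gripper_width: 0.322
finger_force: 45.2
```

drive_tool --offset '[[-1, 0, 0], [0, 0, 0], [0, 0, 0], [0, 0, 0], [0, 0, 0]]' --rotation '[[0, 0, 0], [0, 0, 0], [0, 0, 0], [0, 0, 0], [0, 0, 0]]' --claw '[0.2, 0.45, 0.6, 0.8, 0.8]'

```text
clock: 8.55
position: [0.5095, -0.222, 0.0985]
ee_rot: [-0.0, 0.003, 1.0, 0.0]
contact_force: [1.1, 0.9, -0.8]
gripper_width: 0.802
finger_force: 0.0
```

drive_tool --offset '[[0, 0, 0], [0, 0, -15], [0, 0, -40], [0, 0, -40], [0, 0, 0]]' --rotation '[[0, 0, 0], [0, 0, 0], [0, 0, 0], [0, 0, 0], [0, 0, 0]]' --claw '[0.8, 0.8, 0.8, 0.8, 0.8]'

```text
clock: 9.18
position: [0.5127, -0.2239, 0.1989]
ee_rot: [0.005, 0.003, 1.0, -0.002]
contact_force: [-0.2, -0.1, -0.2]
gripper_width: 0.797
finger_force: 0.0
```

```bash
python3 - <<'E'
from h import *
s=ctrl.sense(); print(s["position"],s["ee_rot"],s["contact_force"])
im,d,C=shot("wrist"); P=pts("wrist",d,C); cv2.imwrite("pics/w4.png",im)
near=(abs(P[...,0]-.51)<.04)&(abs(P[...,1]+.222)<.04)&(d>.05)
t=np.percentile(P[near&(P[...,2]<.15)][:,2],99); m=near&(abs(P[...,2]-t)<.004)
print(t,m.sum(),cv2.minAreaRect(np.ascontiguousarray(P[m][:,:2]*1000,dtype=np.float32)))
c=int(np.where(m)[1].mean())
for v in range(190,345,5): print(v,(1000*P[v,c]).round(1).tolist(),end=" ")
E
```

```text
[ 0.51265123 -0.22388434  0.19887497] [ 0.00462309  0.00338104  0.99998206 -0.00175301] [-0.21305833 -0.09696226 -0.15167766]
0.1362814800174025 1780 ((513.4631958007812, -220.01052856445312), (28.199600219726562, 32.06922149658203), 89.6807632446289)
190 [506.8, -219.5, 61.2] 195 [511.7, -219.5, 60.2] 200 [510.9, -219.7, 80.4] 205 [499.7, -220.1, 134.5] 210 [503.2, -220.2, 134.6] 215 [506.8, -220.2, 134.5] 220 [510.2, -220.2, 135.3] 225 [514.2, -220.2, 134.2] 230 [517.8, -220.2, 134.6] 235 [521.1, -220.2, 135.7] 240 [524.8, -220.2, 135.7] 245 [528.9, -220.3, 135.1] 250 [566.5, -219.7, 60.1] 255 [599.5, -219.2, 1.3] 260 [606.6, -219.2, -0.1] 265 [613.6, -219.2, -1.0] 270 [619.6, -219.2, 0.1] 275 [620.0, -219.4, 11.6] 280 [616.9, -219.5, 28.7] 285 [613.7, -219.7, 44.8] 290 [637.4, -219.5, 15.6] 295 [637.8, -219.6, 25.5] 300 [641.4, -219.6, 30.0] 305 [642.7, -219.7, 37.9] 310 [644.4, -219.8, 44.6] 315 [683.4, -219.4, -1.2] 320 [689.6, -219.5, 0.3] 325 [696.9, -219.5, 0.5] 330 [703.5, -219.5, 1.7] 335 [711.4, -219.6, 1.3] 340 [720.8, -219.6, -0.9]
```

View pics/w4.png

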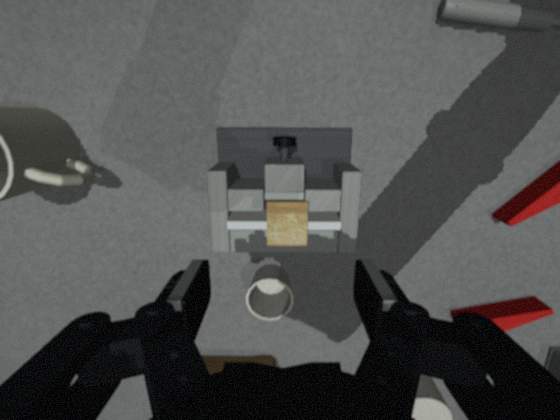

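The wedge stands free and upright in the pocket at (287,222), with its top at z≈0.135 and its tip at about 35 mm. The cup is undisturbed. Next I shut the fingers and approach the top.

drive_tool --offset '[[0, 0, 0], [0, 0, 0], [0, 0, 0], [0, 0, 20], [0, 0, 20], [0, 0, 10], [0, 0, 0]]' --rotation '[[0, 0, 0], [0, 0, 0], [0, 0, 0], [0, 0, 0], [0, 0, 0], [0, 0, 0], [0, 0, 0]]' --claw '[0, 0, 0, 0, 0, 0, 0]'

```text
clock: 10.1
position: [0.5094, -0.2219, 0.143]
ee_rot: [-0.001, 0.003, 1.0, 0.0]
contact_force: [-0.5, -0.7, 0.5]
gripper_width: -0.001
finger_force: 0.0
```

drive_tool --offset '[[-3, 1.5, 0], [0, 0, 3], [0, 0, 2], [0, 0, 0]]' --rotation '[[0, 0, 0], [0, 0, 0], [0, 0, 0], [0, 0, 0]]' --claw '[0, 0, 0, 0]'

```text
clock: 10.6
position: [0.5129, -0.2206, 0.1387]
ee_rot: [-0.0, 0.003, 1.0, 0.0]
contact_force: [0.0, -0.1, 0.5]
gripper_width: 0.003
finger_force: 0.0
```

drive_tool --offset '[[0, 0, 2], [0, 0, 0]]' --rotation '[[0, 0, 0], [0, 0, 0]]' --claw '[0, 0]'

```text
clock: 10.85
position: [0.5128, -0.2206, 0.1366]
ee_rot: [-0.0, 0.003, 1.0, 0.0]
contact_force: [-0.1, 0.4, 0.1]
gripper_width: -0.001
finger_force: 0.0
```

drive_tool --offset '[[0, 0, 2], [0, 0, 0]]' --rotation '[[0, 0, 0], [0, 0, 0]]' --claw '[0, 0]'

```text
clock: 11.1
position: [0.513, -0.2206, 0.1347]
ee_rot: [-0.0, 0.003, 1.0, 0.0]
contact_force: [0.0, 1.1, 0.7]
gripper_width: -0.001
finger_force: 0.0
```

drive_tool --offset '[[0, 0, 1], [0, 0, 0]]' --rotation '[[0, 0, 0], [0, 0, 0]]' --claw '[0, 0]'

```text
clock: 11.35
position: [0.5131, -0.2208, 0.1339]
ee_rot: [0.0, 0.003, 1.0, -0.0]
contact_force: [0.6, 0.6, -0.6]
gripper_width: -0.003
finger_force: 0.3
```

drive_tool --offset '[[0, 0, 1], [0, 0, 0]]' --rotation '[[0, 0, 0], [0, 0, 0]]' --claw '[0, 0]'

```text
clock: 11.6
position: [0.5133, -0.2208, 0.1331]
ee_rot: [0.0, 0.003, 1.0, -0.0]
contact_force: [0.1, 0.4, 3.0]
gripper_width: -0.001
finger_force: 1.0
```

drive_tool --offset '[[0, 0, 1], [0, 0, 0]]' --rotation '[[0, 0, 0], [0, 0, 0]]' --claw '[0, 0]'

```text
clock: 11.85
position: [0.5135, -0.2208, 0.1323]
ee_rot: [0.001, 0.003, 1.0, -0.0]
contact_force: [0.7, -0.7, 3.9]
gripper_width: 0.003
finger_force: 2.1
```

drive_tool --offset '[[0, 0, 1], [0, 0, 0]]' --rotation '[[0, 0, 0], [0, 0, 0]]' --claw '[0, 0]'

```text
clock: 12.1
position: [0.5137, -0.2209, 0.1316]
ee_rot: [0.001, 0.003, 1.0, -0.0]
contact_force: [1.0, 0.5, 5.2]
gripper_width: -0.004
finger_force: 2.8
```

drive_tool --offset '[[0, 0, 1], [0, 0, 1], [0, 0, 0]]' --rotation '[[0, 0, 0], [0, 0, 0], [0, 0, 0]]' --claw '[0, 0, 0]'

```text
clock: 12.48
position: [0.514, -0.2212, 0.1304]
ee_rot: [0.001, 0.003, 1.0, -0.0]
contact_force: [-0.8, -0.4, 8.3]
gripper_width: 0.0
finger_force: 4.5
```

drive_tool --offset '[[0, 0, 1], [0, 0, 1], [0, 0, 0]]' --rotation '[[0, 0, 0], [0, 0, 0], [0, 0, 0]]' --claw '[0, 0, 0]'

```text
clock: 12.85
position: [0.5143, -0.2215, 0.1292]
ee_rot: [0.002, 0.003, 1.0, -0.001]
contact_force: [-0.7, 0.6, 12.6]
gripper_width: 0.0
finger_force: 6.1
```

drive_tool --offset '[[0, 0, 1], [0, 0, 1], [0, 0, 0]]' --rotation '[[0, 0, 0], [0, 0, 0], [0, 0, 0]]' --claw '[0, 0, 0]'

```text
clock: 13.22
position: [0.5147, -0.2218, 0.1281]
ee_rot: [0.002, 0.003, 1.0, -0.001]
contact_force: [-1.9, 0.9, 15.2]
gripper_width: 0.006
finger_force: 7.7
```

drive_tool --offset '[[0, 0, 0.4], [0, 0, 0]]' --rotation '[[0, 0, 0], [0, 0, 0]]' --claw '[0, 0]'

```text
clock: 13.48
position: [0.5147, -0.2219, 0.128]
ee_rot: [0.003, 0.003, 1.0, -0.001]
contact_force: [-1.8, 1.1, 16.9]
gripper_width: -0.002
finger_force: 8.5
```

drive_tool --offset '[[0, 0, -4], [0, 0, -8], [0, 0, -20], [0, 0, -40], [0, 0, -20], [0, 0, 0], [0, 0, 0]]' --rotation '[[0, 0, 0], [0, 0, 0], [0, 0, 0], [0, 0, 0], [0, 0, 0], [0, 0, 0], [0, 0, 0]]' --claw '[0, 0, 0, 0, 0, 0, 0]'

```text
clock: 14.35
position: [0.5122, -0.22, 0.2149]
ee_rot: [-0.001, 0.003, 1.0, 0.001]
contact_force: [-0.6, 1.0, 0.6]
gripper_width: -0.003
finger_force: 0.0
```

```bash
python3 - <<'E'
from h import *
s=ctrl.sense(); print(s["position"],s["ee_rot"],s["contact_force"])
im,d,C=shot("wrist"); P=pts("wrist",d,C)
near=(abs(P[...,0]-.51)<.05)&(abs(P[...,1]+.222)<.075)&(d>.05)
for n,t,e in(("wedge",.128,.006),("plate",.081,.004)):
    m=near&(abs(P[...,2]-t)<e); print(n,m.sum(),np.median(P[m][:,2]),cv2.minAreaRect(np.ascontiguousarray(P[m][:,:2]*1000,dtype=np.float32)))
E
```

```text
[ 0.51216108 -0.22001065  0.2148677 ] [-1.36018050e-03  3.20902986e-03  9.99993754e-01  5.86525472e-04] [-0.62252216  0.96525338  0.56891298]
wedge 1463 0.12853904345388492 ((514.8728637695312, -221.0006866455078), (27.68073081970215, 31.58094596862793), 88.90048217773438)
plate 655 0.0814440464143068 ((534.2464599609375, -222.33660888671875), (100.0050277709961, 8.930747985839844), 88.53160095214844)
```

```bash
python3 -c "
from plant import ctrl; print(ctrl.hand_in())"
```

```text
the job is handed in; nothing more can be done
None
```

The job is handed in, with no verdict shown: the wedge was let go loose in the pocket, then pressed down to about 17 N (target 16 N, limit 20 N), and it stayed at that depth after the fingers lifted, with the plate seated and no bystander touched as far as I saw.

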